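# Stand the glazed test tiles up for firing

### The job

Two freshly glazed L-shaped test tiles, one blue and one green, lie on their backs on the kiln shelf. Get them ready for firing: push each tile's bare upturned foot over with the fingertips so that the tile swings up and stands on its foot where it lay. Do not lift or carry the tiles or touch the fresh glaze, and leave everything else alone.

Things in the scene. Friction and masses are not known exactly. Their poses are not given: they have to be found in the camera images.
- kiln_shelf: a cream kiln shelf (slab), 340 x 620 x 15 mm, fixed on the table; origin under its centre, x along the 340 mm, y along the 620 mm; top face 15 mm above the table
- tile_a: Blue glaze: L-shaped reddish clay test tile, loose, about 0.12 kg, 58 mm wide, lying on its back on the shelf, glazed side up. Origin: middle of the heel (outer corner) on the shelf top. As it lies, x runs level along the back wall to its top edge (x 0 to 75, z 0 to 8 mm), z up along the bare foot (x 0 to 10, z 0 to 62 mm). Standing: x points straight up, the foot lies flat and it is 75 mm tall.
- tile_b: Green glaze: L-shaped reddish clay test tile, loose, about 0.12 kg, 58 mm wide, lying on its back on the shelf, glazed side up. Origin: middle of the heel (outer corner) on the shelf top. As it lies, x runs level along the back wall to its top edge (x 0 to 75, z 0 to 8 mm), z up along the bare foot (x 0 to 10, z 0 to 62 mm). Standing: x points straight up, the foot lies flat and it is 75 mm tall.
- tile_a_foot_tip (a point): middle of the free edge of tile_a's bare foot, inner side (10, 0, 62 mm in the tile's frame). Push here from the wall's side towards the tile's -x and then down: the tile turns about its heel edge, the foot comes down flat on the other side. Light and loose: pushed low it slides, pushed near this edge it tips; the last 40 degrees or so it falls upright by itself.
- tile_b_foot_tip (a point): middle of the free edge of tile_b's bare foot, inner side (10, 0, 62 mm in the tile's frame). Push here from the wall's side towards the tile's -x and then down: the tile turns about its heel edge, the foot comes down flat on the other side. Light and loose: pushed low it slides, pushed near this edge it tips; the last 40 degrees or so it falls upright by itself.
- glaze_a: the fresh blue glaze of tile_a, 1.5 mm thick on the upper 50 mm of the back wall's front (same origin and axes as the tile: x 24.5 to 74.5 mm, z 8 to 9.5 mm). Not to be touched
- glaze_b: the fresh green glaze of tile_b, 1.5 mm thick on the upper 50 mm of the back wall's front (same origin and axes as the tile: x 24.5 to 74.5 mm, z 8 to 9.5 mm). Not to be touched
- tile_c: amber test tile of the same shape, already standing on its foot on the shelf, 75 mm tall; origin under its heel edge, foot reaching 62 mm to its -x, z up. Leave alone
- bowl: small pale glazed bowl near one end of the shelf, rim 72 mm across, 42 mm tall, origin under its centre. Leave alone
- cone_pack: pack of three small witness cones in a clay strip 26 x 62 mm, 65 mm tall, near the other end of the shelf, origin under its centre. Leave alone
- prop_1: six-sided kiln prop standing on the table, 38 mm across, 100 mm tall, origin under its centre. Leave alone
- prop_2: a second such kiln prop. Leave alone
- glaze_jar: lidded jar of blue glaze, 80 mm across, 105 mm tall, on the table, origin under its centre. Leave alone
- glaze_brush: brush, 200 mm long, lying on the table, origin under its middle. Leave alone
- wood_knife: wooden potter's knife, about 215 mm long and 7 mm thick, lying on the table, origin under its handle's middle. Leave alone
Things that resemble listed ones, but are neither listed nor needed, are in the scene too. Leave any yellow look-alike of the tile_a alone.

How it is judged:
At the end, for the whole second after the job is handed in: Both tiles (blue and green) stand upright on their feet on the kiln shelf, within 0.1 rad of upright, heel within 40 mm of where it lay, at rest and not touching one another or the amber tile; the amber tile still stands and no other thing has moved more than 20 mm (angle between each of tile_a, tile_b's own x axis and vertical below 0.1 rad and height (world z) of tile_a between 0.01 and 0.02 m and distance of each of tile_a, tile_b from where it was at the start of the episode below 0.04 m and linear speed of each of tile_a, tile_b below 0.02 m/s and angular speed of each of tile_a, tile_b below 0.1 rad/s and contact force between each of tile_a, tile_b and tile_c below 0.05 N and height (world z) of tile_b between 0.01 and 0.02 m and contact force between tile_a and tile_b below 0.05 N and angle between tile_c's own z axis and vertical below 0.1 rad and distance of each of tile_c, bowl, cone_pack, prop_1, prop_2, glaze_jar, glaze_brush, wood_knife from where it was at the start of the episode below 0.02 m).
It fails at once if a tile is lifted: the heel of the blue or green tile is more than 12 mm above the shelf (height (world z) of any of tile_a, tile_b above 0.027 m).
It fails at once if the blue or green tile is carried or shoved more than 40 mm from where it lay (distance of any of tile_a, tile_b from where it was at the start of the episode above 0.04 m).
It fails at once if the robot touches the fresh blue or green glaze (contact force between any of the fingers, the arm and glaze_a above 0.2 N or contact force between any of the fingers, the arm and glaze_b above 0.2 N).
It fails at once if another thing (amber tile, bowl, cone pack, props, jar, brush, knife) is moved more than 20 mm (distance of any of tile_c, bowl, cone_pack, prop_1, prop_2, glaze_jar, glaze_brush, wood_knife from where it was at the start of the episode above 0.02 m).
It fails at once if the amber tile, the bowl, the cone pack, a prop or the jar is tipped by more than 0.3 rad (angle between any of tile_c, bowl, cone_pack, prop_1, prop_2, glaze_jar's own z axis and vertical above 0.3 rad).
It also fails if it takes over 48 s, if anything falls off the work surface, if the arm or the gripper's body presses on something with over 40 N, if the wrist force passes 120 N, or if a joint passes its speed limit or range.

### The arm

A 6-joint arm with a two-finger parallel gripper is mounted at the origin on the work surface. World frame = base frame: x ahead of the robot, y to its left, z up, the work surface at z = 0. Lengths are in m, angles in rad, forces in N, time in s.
With the tool pointing down it reaches from about 0.225 to 0.875 m from the base axis. Payload 3.4 kg.
Tool frame: the origin (TCP) lies between the finger pads; the fingertips stand 11 mm ahead of it and the grasp point (between the pads) lies 8 mm behind it (tips_ahead is the distance from the TCP to the fingertips, in m); z points along the fingers, x is the direction in which the jaws open and shut, and the axes are right-handed (so a half turn about z gives the same grasp; the last joint's range is limited). The gripper opens to 85 mm and grips with 20 to 120 N. Pads are 22 mm wide; open, the fingers measure 114 mm over their backs; the gripper's body (76 mm by 85 mm) begins 54 mm behind the grasp point. The pads swing forward as they close: fully open they stand 13 mm farther back than shut.
Start: joints at [-1.453, 0.276, 1.505, -0, 1.361, -0.121], TCP at [0.136, -0.559, 0.242] pointing down, gripper open.
Joint ranges: [-2.89, 2.89], [-0.75, 2.08], [0.22, 2.7], [-1.18, 4.32], [0.11, 2.71], [-2.7, 2.7]. Speed limits (rad/s): [2.57, 2.57, 3.14, 3.14, 3.14, 3.14].

### API

Orientations are given as a unit quaternion [w, x, y, z].
In Python, from rig import get_state, get_image, sign_off, masks_of, tips_ahead gives the robot as it stands.
- The arm moves only by the tool play_rows, never from a script. Its argument "series" is a list of rows, each an object of numbers: "fingers": the closure, from -1 (fully open) to 1 (shut); "dx", "dy", "dz": the shift along the world's x, y, z in mm; "turn": the turn about the world's z in rad. A call has 1 to 20 rows; each row shifts and turns the pose as measured when the row begins; what a row does not reach is not made up. A row lasts 1/12 s, in which the tool goes at most 41.7 mm and 7.16 degrees, less where a joint would pass 70% of its speed; a pose out of reach is approached as far as the arm can. A call with a gripper value outside its range is refused whole. The fingers move at their own pace and stop on an object; "squeeze" is the grip in N (left out, the last holds). Time passes only in rows, so rows that do not move let the fingers close. It gives the time, the measured TCP pose, the force and the opening at its end, in the units of the state.
- get_state(): the state, without advancing time (a new reading comes with each control period).
- get_image(name): name is "scene" or "top" or "wrist"; returns a dict with "pixels" (400x640x3 uint8, red, green, blue), "vfov" (degrees; the focal length in pixels is half the picture's height over the tangent of half this angle, whatever the lens; pixels are square), "cx", "cy" (the principal point, pixels), "rvec" (rotation vector, rad) and "tvec" (3), from world to camera coordinates, as OpenCV has them; the wrist camera has in their place "hand_eye" (4x4, takes a point from camera to tool coordinates, whose origin is the TCP and whose axes are the tool frame's). Camera axes: x right, y down, z forward; pixel columns grow to the right and rows downward; lengths in m; the calibration is good to about 2 mm. The wrist camera is an equidistant fisheye: a pixel r from the principal point sees the ray r / f radians off the axis. A picture is of the moment at which its call begins: read the wrist's pose just before it. There is no depth.
- sign_off(): hands the job in, once; it reports no verdict.
Trained networks look in a picture, given as the dict that the camera call returned (one of the last four; its "shot" number tells which), for a name from the list of things; names that differ only in an ending like _2 or _b are one class to them, and where a whole thing is asked for, a point or a joint stands for the part that bears it (a point fixed in the world has none). Each returns a list of dicts, best first, with "p" (0 to 1); they miss things now and then, are a little off and sometimes report something else, mostly with a low value. They report only what shows in the picture. A call takes as long as a camera call. They do not tell look-alikes from the thing itself.
- masks_of(picture, label): "region" (400x640 bool, what is visible of it) and "xy" ([column, row] in pixels, amid what is visible of it).
The state is a dict: "clock": time; "qpos": joint angles; "qd": joint speeds; "effort": joint torques, N m; "position": TCP position; "ee_rot": TCP orientation; "contact_force": force on the tool from outside, world axes, zero at the start; "moment": the same for the moment, N m; "width": finger opening in m.
Only numpy, scipy, OpenCV 4.12 (cv2) and the standard library are available. Lean on these libraries where they do the work, as an engineer would, in place of code of your own. Each camera call takes 0.05 s, during which the arm holds its last target. There are 200 camera calls.

## Working session

There is one attempt and no reset: what is moved stays moved. The work goes in short steps, Python scripts to look and compute and a tool call to move; the robot and the scene stay as the last step left them, time stands still between calls to the robot, and variables do not carry over. Pictures are saved under pics/ and viewed, about 8 in all and at most 12, crops included, and the job is handed in when it is done.

Besides the shell and the picture viewer there is one more tool, called after "Emit:" as a command line: name --argument value ..., lists and objects as JSON in quotes. play_rows: Moves the arm, as the interface text tells. Its arguments: {"type":"object","properties":{"series":{"type":"array"},"squeeze":{"type":"number"}},"required":["series"]}

```bash
mkdir -p pics; ls
cat > h.py <<'E'
import numpy as np, cv2
from rig import *
def K(im):
    f=200/np.tan(np.radians(im['vfov'])/2); return f
def ray(im,uv):
    R,_=cv2.Rodrigues(np.array(im['rvec'],float)); t=np.array(im['tvec'],float).ravel(); f=K(im)
    d=R.T@np.array([(uv[0]-im['cx'])/f,(uv[1]-im['cy'])/f,1]); return -R.T@t,d
def onz(im,uv,z):
    c,d=ray(im,uv); return c+d*(z-c[2])/d[2]
def proj(im,P):
    R,_=cv2.Rodrigues(np.array(im['rvec'],float)); q=R@np.array(P)+np.array(im['tvec'],float).ravel(); f=K(im)
    return im['cx']+f*q[0]/q[2], im['cy']+f*q[1]/q[2]
def save(n,px,crop=None,s=1):
    if crop: px=px[crop[1]:crop[3],crop[0]:crop[2]]
    px=cv2.resize(px,None,fx=s,fy=s,interpolation=cv2.INTER_CUBIC)
    cv2.imwrite('pics/'+n+'.png',px[:,:,::-1])
E
python3 - <<'E'
from h import *
a=get_image('top');b=get_image('scene')
save('top1',a['pixels']);save('scene1',b['pixels'])
import pickle;pickle.dump((a,b),open('ab.pkl','wb'))
for im in(a,b):
  print(im['vfov'],ray(im,(320,200)))
  for n in ['tile_a','tile_c','glaze_a','kiln_shelf','bowl','cone_pack']:
    for m in masks_of(im,n): print(n,round(m['p'],2),np.round(m['xy']),m['region'].sum(),np.round(onz(im,m['xy'],.03),3))
E
```

```text
pics
48.26209367198247 (array([0.25180493, 0.03071492, 1.71764107]), array([ 0.15835964,  0.01101463, -0.98734152]))
tile_a 0.81 [234. 142.] 269 [0.746 0.393 0.03 ]
tile_a 0.68 [260. 267.] 283 [0.264 0.266 0.03 ]
tile_a 0.64 [329. 193.] 325 [0.55  0.014 0.03 ]
tile_a 0.58 [365. 208.] 285 [ 0.497 -0.123  0.03 ]
tile_a 0.57 [292. 179.] 264 [0.603 0.159 0.03 ]
tile_c 0.81 [234. 142.] 269 [0.746 0.393 0.03 ]
tile_c 0.68 [260. 267.] 283 [0.264 0.266 0.03 ]
tile_c 0.64 [329. 193.] 325 [0.55  0.014 0.03 ]
tile_c 0.58 [365. 208.] 285 [ 0.497 -0.123  0.03 ]
tile_c 0.57 [292. 179.] 264 [0.603 0.159 0.03 ]
glaze_a 0.76 [259. 268.] 183 [0.261 0.273 0.03 ]
glaze_a 0.75 [230. 136.] 158 [0.767 0.406 0.03 ]
glaze_a 0.74 [329. 186.] 178 [0.576 0.015 0.03 ]
glaze_a 0.52 [297. 173.] 150 [0.627 0.141 0.03 ]
bowl 0.53 [400. 185.] 256 [ 0.589 -0.256  0.03 ]
cone_pack 0.69 [216. 196.] 58 [0.531 0.447 0.03 ]
52.687327834473066 (array([1.29866636, 0.55961403, 0.82718875]), array([-0.64547758, -0.44310183, -0.62222447]))
tile_a 0.94 [284. 186.] 422 [ 0.478 -0.149  0.03 ]
tile_a 0.89 [421. 201.] 332 [0.29  0.258 0.03 ]
tile_a 0.81 [314. 219.] 542 [0.555 0.03  0.03 ]
tile_a 0.81 [392. 332.] 1134 [0.772 0.396 0.03 ]
tile_a 0.65 [342. 248.] 769 [0.613 0.164 0.03 ]
tile_c 0.94 [284. 186.] 422 [ 0.478 -0.149  0.03 ]
tile_c 0.89 [421. 201.] 332 [0.29  0.258 0.03 ]
tile_c 0.81 [314. 219.] 542 [0.555 0.03  0.03 ]
tile_c 0.81 [392. 332.] 1134 [0.772 0.396 0.03 ]
tile_c 0.65 [342. 248.] 769 [0.613 0.164 0.03 ]
glaze_a 0.69 [397. 338.] 472 [0.778 0.413 0.03 ]
glaze_a 0.67 [310. 225.] 215 [0.585 0.033 0.03 ]
glaze_a 0.52 [337. 253.] 260 [0.635 0.16  0.03 ]
glaze_a 0.44 [430. 207.] 146 [0.306 0.292 0.03 ]
kiln_shelf 0.74 [323. 232.] 14106 [0.589 0.084 0.03 ]
kiln_shelf 0.73 [343. 246.] 728 [0.604 0.161 0.03 ]
bowl 0.72 [238. 189.] 353 [ 0.579 -0.262  0.03 ]
cone_pack 0.49 [411. 231.] 281 [0.44  0.291 0.03 ]
```

Run:
```python
from h import *
import pickle
a,b=pickle.load(open('ab.pkl','rb'))
A=cv2.resize(a['pixels'][110:300,190:430],(800,633),interpolation=cv2.INTER_CUBIC)[:300*2]
B=b['pixels'][150:350,200:460]
save('top2',a['pixels'],(190,110,430,285),3.3);save('scene2',b['pixels'],(200,150,460,345),3)
```

```text
(no output)
```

View pics/top2.png

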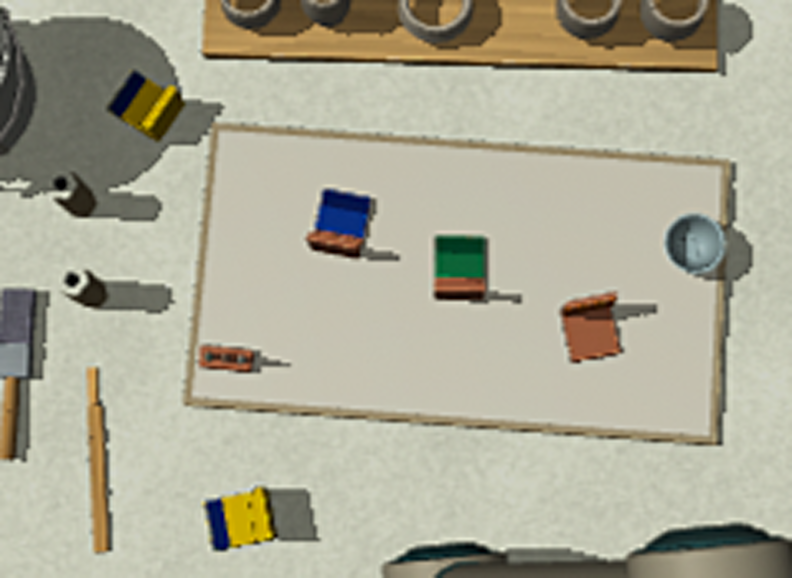

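View pics/scene2.png

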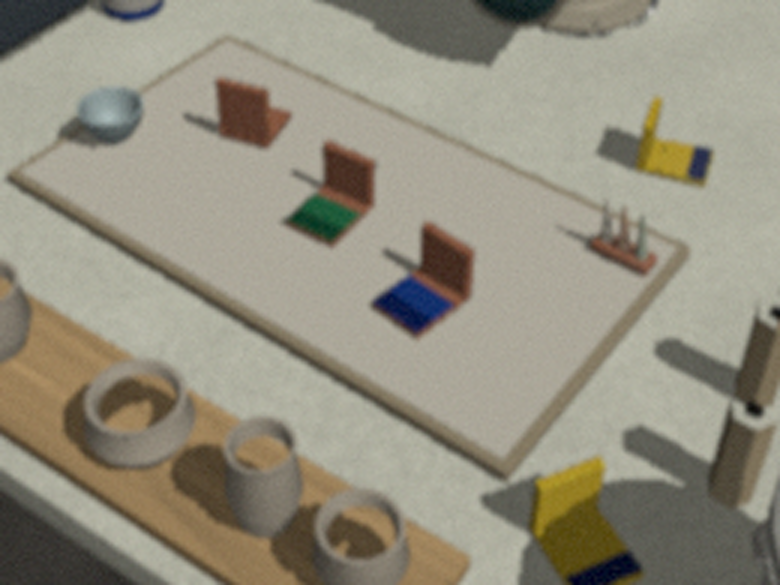

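Blue glazed tile at full top pixel (294,175), green at (329,188). Both have the foot on the robot's side. The possible confusions are the yellow look-alikes at (234,142) and (260,267), and the standing amber tile at (365,208). I choose by glaze colour and position on the shelf. Next I fit the poses.

```bash
cat > fit.py <<'E'
from h import *
from scipy.optimize import least_squares
def feat(m):
    A=m['m00'];cx=m['m10']/A;cy=m['m01']/A
    return np.array([cx,cy,m['mu20']/A/8,m['mu11']/A/8,m['mu02']/A/8])
def seg(im,col,box):
    h=cv2.cvtColor(im['pixels'],cv2.COLOR_RGB2HSV); H,S,V=cv2.split(h)
    lo,hi=((105,130) if col=='b' else (50,92))
    m=((H>=lo)&(H<=hi)&(S>110)).astype(np.uint8); k=np.zeros_like(m);k[box[1]:box[3],box[0]:box[2]]=1
    m*=k; n,l,s,_=cv2.connectedComponentsWithStats(m); i=1+np.argmax(s[1:,4]); return (l==i).astype(np.uint8)
def corners(p):
    x,y,yaw,z=p;c,s=np.cos(yaw),np.sin(yaw)
    return [np.array([x+c*u-s*v,y+s*u+c*v,z]) for u,v in((.0245,-.029),(.0745,-.029),(.0745,.029),(.0245,.029))]
def fit(views,p0):
    fs=[(im,feat(cv2.moments(m,True))) for im,m in views]
    def r(p):
        o=[]
        for im,f in fs:
            q=np.array([proj(im,P) for P in corners(p)]);mo=cv2.moments((q).astype(np.float32).reshape(-1,1,2));o.append(feat(mo)-f)
        return np.concatenate(o)
    s=least_squares(r,p0,x_scale=[.01,.01,.1,.01]);return s.x,s.fun
E
python3 - <<'E'
from fit import *
import pickle
a,b=pickle.load(open('ab.pkl','rb'))
for col,ba,bb,p0 in (('b',(275,160,310,190),(310,235,360,270),(.58,.15,0,.025)),('g',(315,175,345,205),(290,205,330,235),(.53,.01,0,.025))):
    v=[(a,seg(a,col,ba)),(b,seg(b,col,bb))]
    print(col,[m.sum() for _,m in v])
    p,r=fit(v,p0); print(np.round(p,4),np.round(r,1))
    c,s=np.cos(p[2]),np.sin(p[2])
    for P in [(0.010,0,.077)]:
        W=np.array([p[0]+c*P[0],p[1]+s*P[0],P[2]]); print('foot tip',np.round(W,4),np.round(proj(a,W)),np.round(proj(b,W)))
s=get_state();print(s['position'],s['ee_rot'],s['width'],s['clock'])
E
```

```text
b [np.uint64(170), np.uint64(229)]
[0.5714 0.1537 0.     0.025 ] [ 0.1  0.2  0.2 -0.1  0.1  0.2 -0.9  0.9  0.2  0.2]
foot tip [0.5814 0.1537 0.077 ] [292. 182.] [346. 228.]
g [np.uint64(178), np.uint64(154)]
[ 0.5238  0.0161 -0.      0.0239] [-0.  -0.1  0.1  0.   0.2 -0.  -0.   1.1  0.1  0.4]
foot tip [0.5338 0.0161 0.077 ] [329. 195.] [315. 201.]
[ 0.13600896 -0.5587348   0.24237221] [ 7.54429852e-05  7.86303720e-01 -6.17840150e-01  5.19992036e-05] 0.08550319957629415 0.7
```

```bash
sed -i "s/least_squares(r,p0,/least_squares(r,p0,diff_step=1e-2,/; s/^    def r(p):/    def r(p):\n        p=np.array(p)-[0,0,1,0]/; s/s=least_squares(r,p0/s=least_squares(r,np.array(p0)+[0,0,1,0]/; s/return s.x,s.fun/return s.x-[0,0,1,0],s.fun/" fit.py
python3 - <<'E'
from fit import *
import pickle
a,b=pickle.load(open('ab.pkl','rb'))
for col,ba,bb,p0 in (('b',(275,160,310,190),(310,235,360,270),(.58,.15,-.2,.025)),('g',(315,175,345,205),(290,205,330,235),(.53,.01,0,.025))):
    v=[(a,seg(a,col,ba)),(b,seg(b,col,bb))]
    p,r=fit(v,p0); print(np.round(p,4),np.round(r,1))
    c,s=np.cos(p[2]),np.sin(p[2])
    W=np.array([p[0]+c*.01,p[1]+s*.01,.077]); print('foot tip',np.round(W,4),np.round(proj(a,W)),np.round(proj(b,W)))
from scipy.spatial.transform import Rotation as R
s=get_state();print(R.from_quat(s['ee_rot'],scalar_first=True).as_matrix().round(3))
E
```

```text
[ 0.5788  0.1778 -0.5     0.0229] [ 0.1 -0.   0.1  0.2  0.3  0.   0.   0.3  0.1  0.5]
foot tip [0.5876 0.173  0.077 ] [287. 180.] [351. 232.]
[ 0.529   0.0389 -0.4809  0.0235] [ 0.   0.  -0.1  0.2  0.3 -0.   0.   0.6  0.   0.6]
foot tip [0.5379 0.0343 0.077 ] [324. 194.] [319. 204.]
[[ 0.237 -0.972 -0.   ]
 [-0.972 -0.237 -0.   ]
 [ 0.     0.    -1.   ]]
```

Emit:
play_rows --series '[{"fingers": 1,"dx": 18,"dy": 34,"dz": 3,"turn": -0.012},{"fingers": 1,"dx": 18,"dy": 34,"dz": 3,"turn": -0.012},{"fingers": 1,"dx": 18,"dy": 34,"dz": 3,"turn": -0.012},{"fingers": 1,"dx": 18,"dy": 34,"dz": 3,"turn": -0.012},{"fingers": 1,"dx": 18,"dy": 34,"dz": 3,"turn": -0.012},{"fingers": 1,"dx": 18,"dy": 34,"dz": 3,"turn": -0.012},{"fingers": 1,"dx": 18,"dy": 34,"dz": 3,"turn": -0.012},{"fingers": 1,"dx": 18,"dy": 34,"dz": 3,"turn": -0.012},{"fingers": 1,"dx": 18,"dy": 34,"dz": 3,"turn": -0.012},{"fingers": 1,"dx": 18,"dy": 34,"dz": 3,"turn": -0.012},{"fingers": 1,"dx": 18,"dy": 34,"dz": 3,"turn": -0.012},{"fingers": 1,"dx": 18,"dy": 34,"dz": 3,"turn": -0.012},{"fingers": 1,"dx": 18,"dy": 34,"dz": 3,"turn": -0.012},{"fingers": 1,"dx": 18,"dy": 34,"dz": 3,"turn": -0.012},{"fingers": 1,"dx": 18,"dy": 34,"dz": 3,"turn": -0.012},{"fingers": 1,"dx": 18,"dy": 34,"dz": 3,"turn": -0.012},{"fingers": 1,"dx": 18,"dy": 34,"dz": 3,"turn": -0.012},{"fingers": 1,"dx": 18,"dy": 34,"dz": 3,"turn": -0.012},{"fingers": 1,"dx": 18,"dy": 34,"dz": 3,"turn": -0.012},{"fingers": 1}]'

```text
invalid input at $.series[19]: expected keys fingers, dx, dy, dz, turn
```

Emit:
play_rows --series '[{"fingers": 1,"dx": 18,"dy": 34,"dz": 3,"turn": -0.012},{"fingers": 1,"dx": 18,"dy": 34,"dz": 3,"turn": -0.012},{"fingers": 1,"dx": 18,"dy": 34,"dz": 3,"turn": -0.012},{"fingers": 1,"dx": 18,"dy": 34,"dz": 3,"turn": -0.012},{"fingers": 1,"dx": 18,"dy": 34,"dz": 3,"turn": -0.012},{"fingers": 1,"dx": 18,"dy": 34,"dz": 3,"turn": -0.012},{"fingers": 1,"dx": 18,"dy": 34,"dz": 3,"turn": -0.012},{"fingers": 1,"dx": 18,"dy": 34,"dz": 3,"turn": -0.012},{"fingers": 1,"dx": 18,"dy": 34,"dz": 3,"turn": -0.012},{"fingers": 1,"dx": 18,"dy": 34,"dz": 3,"turn": -0.012},{"fingers": 1,"dx": 18,"dy": 34,"dz": 3,"turn": -0.012},{"fingers": 1,"dx": 18,"dy": 34,"dz": 3,"turn": -0.012},{"fingers": 1,"dx": 18,"dy": 34,"dz": 3,"turn": -0.012},{"fingers": 1,"dx": 18,"dy": 34,"dz": 3,"turn": -0.012},{"fingers": 1,"dx": 18,"dy": 34,"dz": 3,"turn": -0.012},{"fingers": 1,"dx": 18,"dy": 34,"dz": 3,"turn": -0.012},{"fingers": 1,"dx": 18,"dy": 34,"dz": 3,"turn": -0.012},{"fingers": 1,"dx": 18,"dy": 34,"dz": 3,"turn": -0.012},{"fingers": 1,"dx": 18,"dy": 34,"dz": 3,"turn": -0.012},{"fingers": 1,"dx": 0,"dy": 0,"dz": 0,"turn": 0}]'

```text
clock: 2.37
position: [0.4852, 0.1178, 0.3043]
ee_rot: [0.003, -0.704, 0.711, -0.007]
contact_force: [1.0, -0.4, -0.2]
width: 0.0001
```

```bash
cat > w.py <<'E'
from h import *
from scipy.spatial.transform import Rotation as R
def wproj(im,st,P):
    H=np.array(im['hand_eye']);Rt=R.from_quat(st['ee_rot'],scalar_first=True).as_matrix()
    q=(np.asarray(P)-st['position'])@Rt; q=(q-H[:3,3])@H[:3,:3]
    f=K(im);rho=np.hypot(q[...,0],q[...,1]);th=np.arctan2(rho,q[...,2]);k=f*th/np.maximum(rho,1e-9)
    return im['cx']+k*q[...,0],im['cy']+k*q[...,1]
def ortho(im,st,z,x0,x1,y0,y1,s=2):  # rows: x decreasing, cols: y decreasing; s px/mm
    xs=np.arange(x1,x0,-.001/s);ys=np.arange(y1,y0,-.001/s)
    X,Y=np.meshgrid(xs,ys,indexing='ij')
    u,v=wproj(im,st,np.stack([X,Y,np.full_like(X,z)],-1))
    return cv2.remap(im['pixels'],u.astype(np.float32),v.astype(np.float32),cv2.INTER_CUBIC)
E
python3 - <<'E'
from w import *
import pickle
st=get_state();im=get_image('wrist');pickle.dump((im,st),open('w.pkl','wb'))
x0,x1,y0,y1=.50,.70,-.08,.26
o=ortho(im,st,.0245,x0,x1,y0,y1)
h=cv2.cvtColor(o,cv2.COLOR_RGB2HSV);H,S,V=cv2.split(h)
for n,lo,hi in (('b',105,130),('g',50,92)):
    m=((H>=lo)&(H<=hi)&(S>110)).astype(np.uint8)
    k,l,s,_=cv2.connectedComponentsWithStats(m);i=1+np.argmax(s[1:,4]);c=max(cv2.findContours((l==i).astype(np.uint8),0,2)[0],key=cv2.contourArea)
    r=cv2.minAreaRect(c);bx=cv2.boxPoints(r);print(n,r);print(np.round([[x1-q[1]/2000,y1-q[0]/2000] for q in bx],4))
    cv2.drawContours(o,[bx.astype(int)],0,(255,255,0),1)
print(K(im),im['cx'],im['cy'])
save('w1',o)
E
```

```text
b ((213.852294921875, 154.47430419921875), (113.8990478515625, 98.39266967773438), 9.86580753326416)
[[0.6034 0.1853]
 [0.6519 0.1769]
 [0.6421 0.1208]
 [0.5936 0.1292]]
g ((489.3362731933594, 253.29458618164062), (97.68189239501953, 114.2972183227539), 89.42127990722656)
[[ 0.5975  0.0442]
 [ 0.5981 -0.013 ]
 [ 0.5492 -0.0135]
 [ 0.5486  0.0437]]
309.70691628693146 319.60065862985965 199.95637491354503
```

View pics/w1.png

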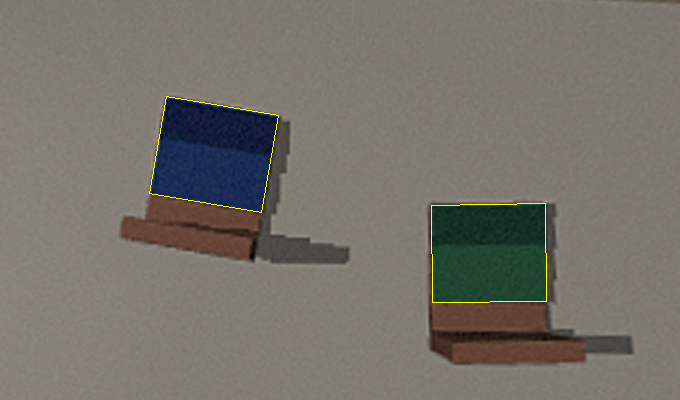

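Emit:
play_rows --series '[{"fingers": 1,"dx": 14.4,"dy": -20.6,"dz": -10,"turn": 0},{"fingers": 1,"dx": 14.4,"dy": -20.6,"dz": -10,"turn": 0},{"fingers": 1,"dx": 14.4,"dy": -20.6,"dz": -10,"turn": 0},{"fingers": 1,"dx": 14.4,"dy": -20.6,"dz": -10,"turn": 0},{"fingers": 1,"dx": 14.4,"dy": -20.6,"dz": -10,"turn": 0},{"fingers": 1,"dx": 0,"dy": 0,"dz": -20,"turn": 0},{"fingers": 1,"dx": 0,"dy": 0,"dz": -20,"turn": 0},{"fingers": 1,"dx": 0,"dy": 0,"dz": -20,"turn": 0},{"fingers": 1,"dx": 0,"dy": 0,"dz": -20,"turn": 0},{"fingers": 1,"dx": 0,"dy": 0,"dz": -20,"turn": 0},{"fingers": 1,"dx": 0,"dy": 0,"dz": 0,"turn": 0}]'

```text
clock: 3.33
position: [0.5509, -0.0045, 0.1501]
ee_rot: [-0.002, -0.702, 0.712, -0.01]
contact_force: [-0.8, 0.1, -0.7]
width: 0.0001
```

Run:
```python
from rig import *
print(tips_ahead() if callable(tips_ahead) else tips_ahead); s=get_state(); print(s['position'],s['ee_rot'],s['contact_force'])
```

```text
0.011
[ 0.55094157 -0.00445823  0.15013926] [-0.00156753 -0.70228479  0.71182316 -0.01007026] [-0.75205628  0.05212481 -0.67039198]
```

Emit:
play_rows --series '[{"fingers": 1,"dx": 7,"dy": 19.5,"dz": 0,"turn": 0},{"fingers": 1,"dx": 0,"dy": 0,"dz": 0,"turn": 0},{"fingers": 1,"dx": 0,"dy": 0,"dz": -15,"turn": 0},{"fingers": 1,"dx": 0,"dy": 0,"dz": -15,"turn": 0},{"fingers": 1,"dx": 0,"dy": 0,"dz": -15,"turn": 0},{"fingers": 1,"dx": 0,"dy": 0,"dz": -8,"turn": 0},{"fingers": 1,"dx": 0,"dy": 0,"dz": 0,"turn": 0}]'

```text
clock: 3.92
position: [0.5577, 0.0081, 0.1022]
ee_rot: [-0.001, -0.701, 0.713, -0.014]
contact_force: [0.1, 0.0, -0.2]
width: -0.0001
```

Emit:
play_rows --series '[{"fingers": 1,"dx": 2,"dy": 7,"dz": 0,"turn": 0.01},{"fingers": 1,"dx": 0,"dy": 0,"dz": 0,"turn": 0},{"fingers": 1,"dx": 0,"dy": 0,"dz": -12,"turn": 0},{"fingers": 1,"dx": 0,"dy": 0,"dz": -12,"turn": 0},{"fingers": 1,"dx": 0,"dy": 0,"dz": 0,"turn": 0}]'

```text
clock: 4.33
position: [0.5633, 0.0144, 0.0835]
ee_rot: [0.002, -0.705, 0.709, -0.018]
contact_force: [-0.5, -0.3, 0.3]
width: -0.0
```

Run:
```python
from w import *
st=get_state();im=get_image('wrist')
save('w2',im['pixels']); print(st['position'])
```

```text
[0.56328492 0.01443663 0.08353456]
```

View pics/w2.png

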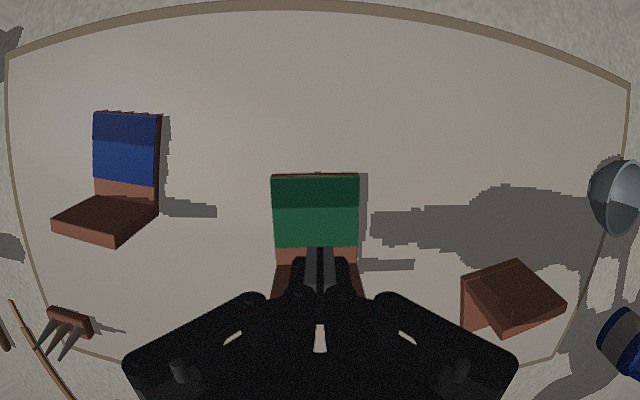

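Emit:
play_rows --series '[{"fingers": 1,"dx": -4,"dy": 0,"dz": -5,"turn": 0},{"fingers": 1,"dx": -6,"dy": 0,"dz": 0,"turn": 0},{"fingers": 1,"dx": -6,"dy": 0,"dz": 0,"turn": 0},{"fingers": 1,"dx": -6,"dy": 0,"dz": 0,"turn": 0},{"fingers": 1,"dx": -6,"dy": 0,"dz": 0,"turn": 0}]'

```text
clock: 4.8
position: [0.5371, 0.0143, 0.0828]
ee_rot: [0.004, -0.705, 0.709, -0.021]
contact_force: [0.1, 0.3, -0.1]
width: -0.0002
```

Run:
```python
from h import *
b=get_image('scene'); save('s3',b['pixels'],(220,140,400,290),4); s=get_state();print(s['position'],s['contact_force'])
```

```text
[0.53512116 0.01445615 0.08261233] [-1.45983245  0.50090342  0.04855108]
```

View pics/s3.png

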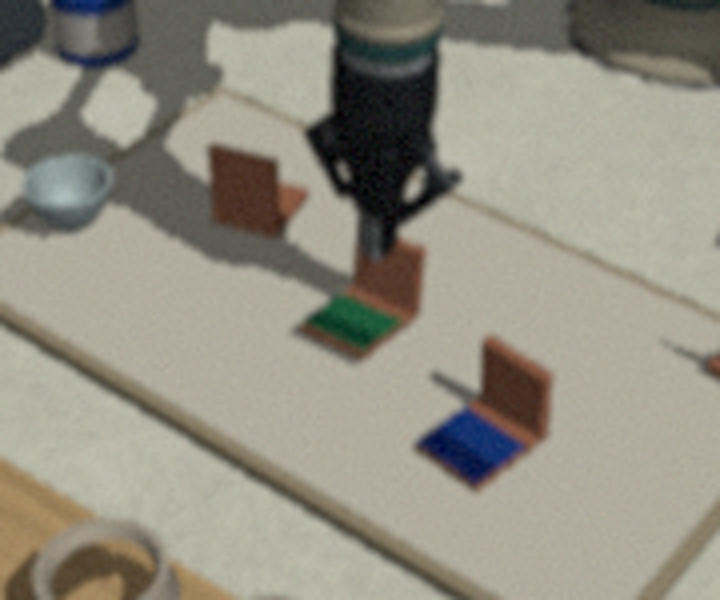

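Close view: fingertips are on the green foot near its top, and its wall edge appears to be lifting. I'll keep pushing along the arc.

Emit:
play_rows --series '[{"fingers": 1,"dx": -6,"dy": 0,"dz": -1,"turn": 0},{"fingers": 1,"dx": -6,"dy": 0,"dz": -2,"turn": 0},{"fingers": 1,"dx": -6,"dy": 0,"dz": -3,"turn": 0}]'

```text
clock: 5.1
position: [0.5171, 0.0143, 0.0778]
ee_rot: [0.005, -0.705, 0.709, -0.022]
contact_force: [0.1, -0.3, 0.5]
width: -0.0001
```

Run:
```python
from h import *
b=get_image('scene'); save('s4',b['pixels'],(220,140,400,290),4); s=get_state();print(s['position'],s['contact_force'])
```

```text
[0.51448106 0.01449991 0.07681516] [-2.17380133  0.68464335 -1.17455846]
```

View pics/s4.png

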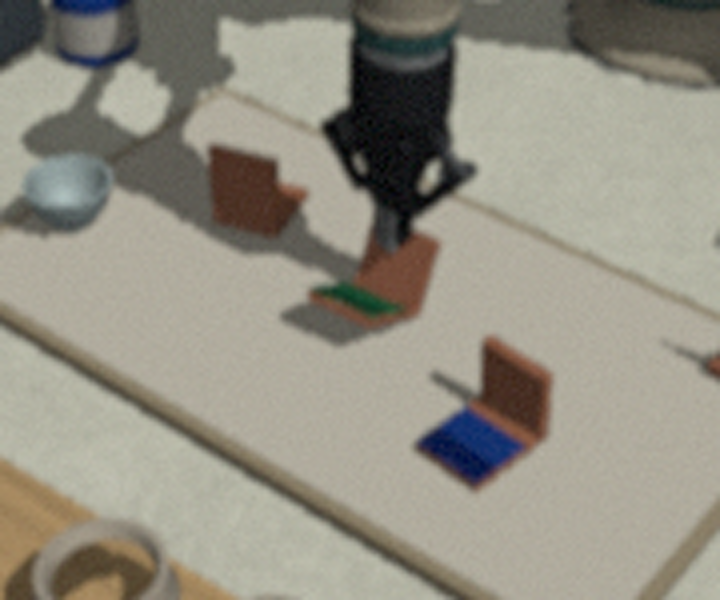

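Green is tipping about its heel, roughly 30° so far. I'll keep going.

Emit:
play_rows --series '[{"fingers": 1,"dx": -6,"dy": 0,"dz": -3,"turn": 0},{"fingers": 1,"dx": -5,"dy": 0,"dz": -4,"turn": 0},{"fingers": 1,"dx": -5,"dy": 0,"dz": -5,"turn": 0},{"fingers": 1,"dx": -3,"dy": 0,"dz": -5,"turn": 0},{"fingers": 1,"dx": 0,"dy": 0,"dz": 0,"turn": 0},{"fingers": 1,"dx": 0,"dy": 0,"dz": 0,"turn": 0}]'

```text
clock: 5.65
position: [0.4909, 0.0147, 0.0567]
ee_rot: [0.002, -0.705, 0.709, -0.019]
contact_force: [-0.3, 0.7, 0.2]
width: 0.0
```

Run:
```python
from h import *
b=get_image('scene'); save('s5',b['pixels'],(220,140,400,290),4); s=get_state();print(s['position'],s['contact_force'])
```

```text
[0.4908104  0.01467557 0.05667108] [-0.54117166  0.18370619 -0.71003125]
```

View pics/s5.png

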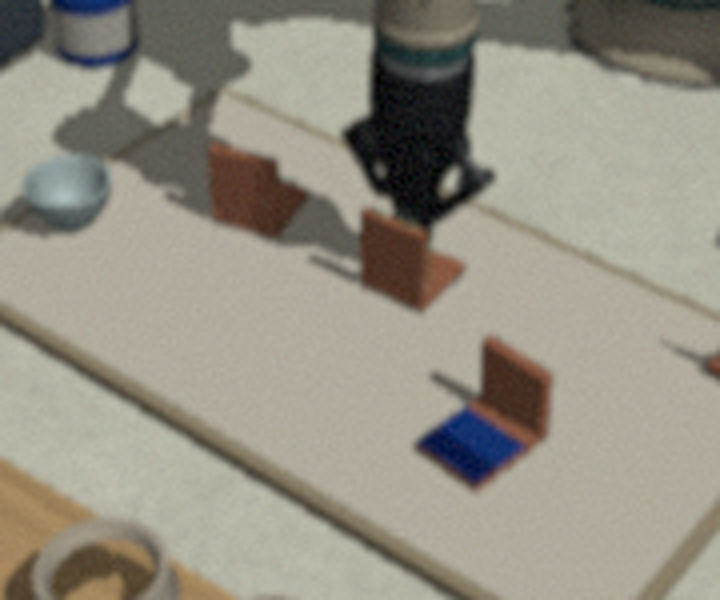

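Green stands upright. I'll retreat straight up and go over to blue.

Emit:
play_rows --series '[{"fingers": 1,"dx": 0,"dy": 0,"dz": 12,"turn": 0},{"fingers": 1,"dx": 0,"dy": 0,"dz": 18,"turn": 0},{"fingers": 1,"dx": 0,"dy": 0,"dz": 18,"turn": 0},{"fingers": 1,"dx": 0,"dy": 0,"dz": 18,"turn": 0},{"fingers": 1,"dx": 0,"dy": 0,"dz": 18,"turn": 0},{"fingers": 1,"dx": 0,"dy": 0,"dz": 18,"turn": 0},{"fingers": 1,"dx": 14,"dy": 17,"dz": 0,"turn": -0.021},{"fingers": 1,"dx": 14,"dy": 17,"dz": 0,"turn": -0.021},{"fingers": 1,"dx": 14,"dy": 17,"dz": 0,"turn": -0.021},{"fingers": 1,"dx": 14,"dy": 17,"dz": 0,"turn": -0.021},{"fingers": 1,"dx": 14,"dy": 17,"dz": 0,"turn": -0.021},{"fingers": 1,"dx": 14,"dy": 17,"dz": 0,"turn": -0.021},{"fingers": 1,"dx": 14,"dy": 17,"dz": 0,"turn": -0.021},{"fingers": 1,"dx": 0,"dy": 0,"dz": 0,"turn": 0},{"fingers": 1,"dx": 0,"dy": 0,"dz": 0,"turn": 0}]'

```text
clock: 6.95
position: [0.5982, 0.1394, 0.1664]
ee_rot: [0.004, -0.647, 0.762, -0.022]
contact_force: [-0.5, 0.4, 0.1]
width: 0.0001
```

Emit:
play_rows --series '[{"fingers": 1,"dx": 9,"dy": 16.5,"dz": 0,"turn": -0.01},{"fingers": 1,"dx": 0,"dy": 0,"dz": 0,"turn": 0},{"fingers": 1,"dx": 0,"dy": 0,"dz": -15,"turn": 0},{"fingers": 1,"dx": 0,"dy": 0,"dz": -15,"turn": 0},{"fingers": 1,"dx": 0,"dy": 0,"dz": -15,"turn": 0},{"fingers": 1,"dx": 0,"dy": 0,"dz": -12,"turn": 0},{"fingers": 1,"dx": 0,"dy": 0,"dz": 0,"turn": 0}]'

```text
clock: 7.53
position: [0.605, 0.1512, 0.1089]
ee_rot: [0.003, -0.644, 0.765, -0.023]
contact_force: [-0.4, 0.6, -0.7]
width: -0.0002
```

Emit:
play_rows --series '[{"fingers": 1,"dx": 2,"dy": 6,"dz": 0,"turn": 0},{"fingers": 1,"dx": 0,"dy": 0,"dz": -14,"turn": 0},{"fingers": 1,"dx": 0,"dy": 0,"dz": -14,"turn": 0},{"fingers": 1,"dx": 0,"dy": 0,"dz": -3,"turn": 0},{"fingers": 1,"dx": 0,"dy": 0,"dz": 0,"turn": 0}]'

```text
clock: 7.95
position: [0.608, 0.1558, 0.0811]
ee_rot: [0.005, -0.643, 0.765, -0.024]
contact_force: [-0.3, -0.2, 0.3]
width: 0.0
```

Run:
```python
from w import *
st=get_state();im=get_image('wrist')
save('w6',im['pixels']); print(st['position'],st['contact_force'])
```

```text
[0.60800655 0.1557922  0.0811041 ] [-0.30076221 -0.22179093  0.29422873]
```

View pics/w6.png

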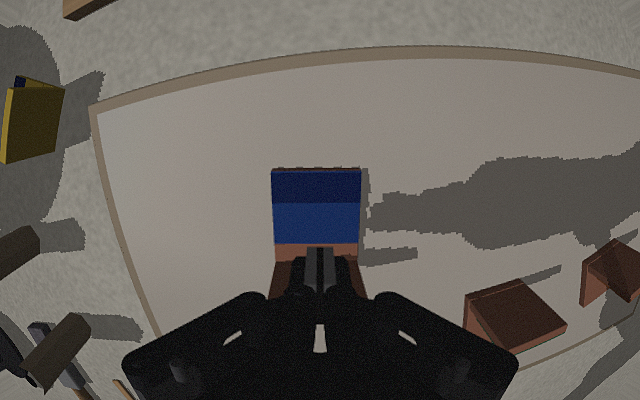

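Fingers are centred over the blue wall (column 318), square to it and just inside the foot. I'll use the same push along the tile's -x.

Emit:
play_rows --series '[{"fingers": 1,"dx": -6,"dy": 1,"dz": 0,"turn": 0},{"fingers": 1,"dx": -6,"dy": 1,"dz": 0,"turn": 0},{"fingers": 1,"dx": -6,"dy": 1,"dz": 0,"turn": 0},{"fingers": 1,"dx": -6,"dy": 1,"dz": 0,"turn": 0},{"fingers": 1,"dx": -6,"dy": 1,"dz": -1,"turn": 0},{"fingers": 1,"dx": -6,"dy": 1,"dz": -2,"turn": 0},{"fingers": 1,"dx": -6,"dy": 1,"dz": -3,"turn": 0}]'

```text
clock: 8.58
position: [0.5658, 0.1638, 0.0806]
ee_rot: [0.009, -0.643, 0.765, -0.027]
contact_force: [0.1, -0.0, 0.6]
width: 0.0001
```

Run:
```python
from h import *
b=get_image('scene'); save('s7',b['pixels'],(220,140,400,290),4); s=get_state();print(s['position'],s['contact_force'])
```

```text
[0.56339872 0.16387742 0.07959912] [-1.98484633  0.27965716 -0.44383423]
```

View pics/s7.png

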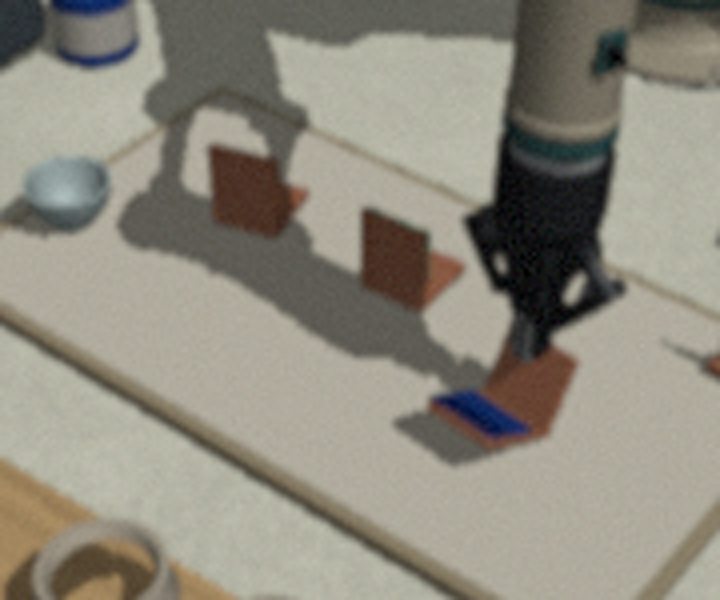

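Blue is tipping as green did, with the fingers near the top edge. I'll continue with a little more downward motion.

Emit:
play_rows --series '[{"fingers": 1,"dx": -5,"dy": 1,"dz": -5,"turn": 0},{"fingers": 1,"dx": -5,"dy": 1,"dz": -5,"turn": 0},{"fingers": 1,"dx": -5,"dy": 1,"dz": -5,"turn": 0},{"fingers": 1,"dx": -3,"dy": 0.5,"dz": -5,"turn": 0},{"fingers": 1,"dx": 0,"dy": 0,"dz": 0,"turn": 0},{"fingers": 1,"dx": 0,"dy": 0,"dz": 0,"turn": 0},{"fingers": 1,"dx": 0,"dy": 0,"dz": 0,"turn": 0},{"fingers": 1,"dx": 0,"dy": 0,"dz": 0,"turn": 0}]'

```text
clock: 9.3
position: [0.5414, 0.1678, 0.0557]
ee_rot: [0.006, -0.643, 0.765, -0.025]
contact_force: [-0.1, 1.0, 0.4]
width: 0.0001
```

Run:
```python
from h import *
b=get_image('scene'); save('s8',b['pixels'],(220,140,400,290),4); s=get_state();print(s['position'],s['contact_force'])
```

```text
[0.54146972 0.16781243 0.05576687] [-0.33141066 -0.65692129 -0.07816598]
```

View pics/s8.png

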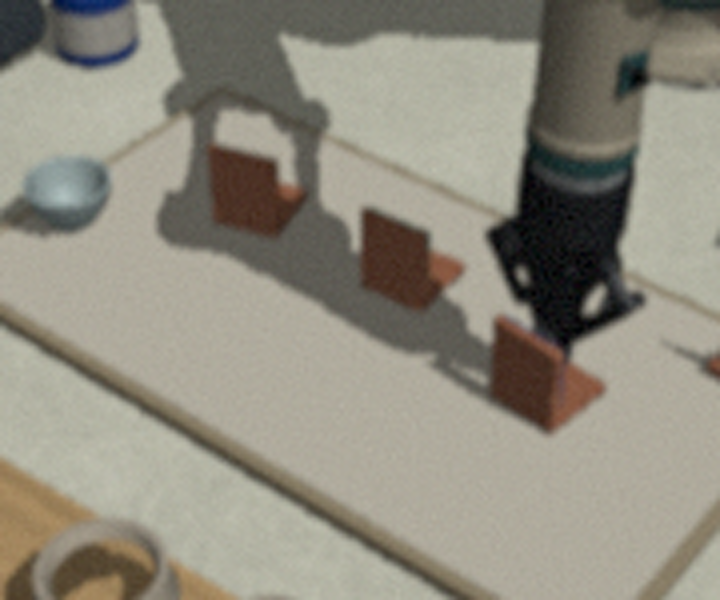

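Both stand. I'll retreat straight up and check the heel positions.

Emit:
play_rows --series '[{"fingers": 1,"dx": 0,"dy": 0,"dz": 10,"turn": 0},{"fingers": 1,"dx": 0,"dy": 0,"dz": 18,"turn": 0},{"fingers": 1,"dx": 0,"dy": 0,"dz": 20,"turn": 0},{"fingers": 1,"dx": 0,"dy": 0,"dz": 20,"turn": 0},{"fingers": 1,"dx": 0,"dy": 0,"dz": 20,"turn": 0},{"fingers": 1,"dx": 0,"dy": 0,"dz": 20,"turn": 0},{"fingers": 1,"dx": 0,"dy": 0,"dz": 20,"turn": 0},{"fingers": 1,"dx": 0,"dy": 0,"dz": 20,"turn": 0},{"fingers": 1,"dx": 0,"dy": 0,"dz": 0,"turn": 0},{"fingers": 1,"dx": 0,"dy": 0,"dz": 0,"turn": 0},{"fingers": 1,"dx": 0,"dy": 0,"dz": 0,"turn": 0},{"fingers": 1,"dx": 0,"dy": 0,"dz": 0,"turn": 0}]'

```text
clock: 10.35
position: [0.5429, 0.167, 0.2188]
ee_rot: [0.01, -0.643, 0.766, -0.027]
contact_force: [-0.5, 0.4, -0.7]
width: -0.0001
```

Run:
```python
from w import *
im=get_image('scene'); o=np.ascontiguousarray(im['pixels'].copy()[140:290,220:400]); o=cv2.resize(o,None,fx=4,fy=4,interpolation=cv2.INTER_CUBIC)
for hx,hy,yaw in ((.574,.1615,-.172),(.5244,.015,.01)):  # predicted back face if heel did not move
    c,s=np.cos(yaw),np.sin(yaw)
    q=[proj(im,(hx-s*v,hy+c*v,z)) for v,z in((-.029,.015),(.029,.015),(.029,.09),(-.029,.09))]
    cv2.polylines(o,[((np.array(q)-[220,140]+.5)*4).astype(int)],True,(255,255,0),1)
cv2.imwrite('pics/f9.png',o[:,:,::-1]); s=get_state();print(s['position'],s['clock'])
```

```text
[0.54275373 0.16702856 0.21854549] 10.4
```

View pics/f9.png

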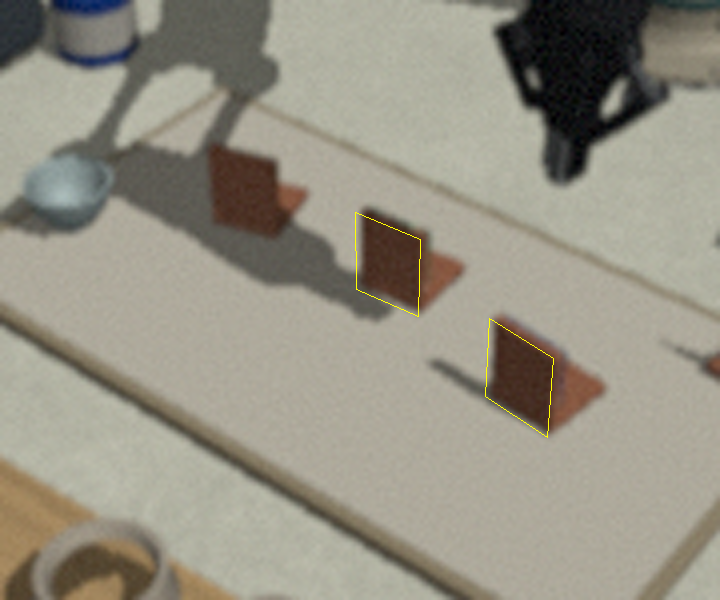

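```bash
python3 -c "
from rig import *
print(sign_off())"
```

```text
the job is handed in; nothing more can be done
None
```

Both tiles, blue and green, now stand upright on their feet on the shelf. I tipped each one over its heel with the closed fingertips near the foot's free edge, then lifted the gripper straight up. The job was handed in at about 10.4 s; no verdict is reported.

- **Position:** in the last scene picture, each back wall sits about 5 mm from the outline predicted for an unmoved heel. The limit is 40 mm.
- **Other things:** the amber tile and bowl look unmoved, and the tiles are well apart. I did not measure the other objects again, but the arm did not go near them.
- **Contact:** wrist forces read between moves stayed around 2–3 N. In the pictures I took during the pushes, the fingers were clear of the glaze.
- **Disagreement:** the first yaw fit, from the two fixed cameras, was wrong (about -0.5 rad), because the nearly square glaze patch hardly shows yaw. I replaced it with the wrist camera's rectified view: blue -0.17 rad, green +0.01 rad. The later close views agreed with those values.

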